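# Open and hold the guard gate of a cylinder test fixture

## Robot

A 6-joint arm with a two-finger parallel gripper is mounted at the origin on the work surface. World frame = base frame: x ahead of the robot, y to its left, z up, the work surface at z = 0. Lengths are in m, angles in rad, forces in N, time in s.
With the tool pointing down it reaches from about 0.325 to 0.775 m from the base axis. Payload 5.5 kg.
Tool frame: the origin (TCP) lies between the finger pads; the fingertips stand 8 mm ahead of it and the grasp point (between the pads) lies 11 mm behind it (tcp_to_tips is the distance from the TCP to the fingertips, in m); z points along the fingers, y is the line along which they close (so a half turn about z gives the same grasp; the last joint's range is limited). The gripper opens to 88 mm and grips with 3 to 60 N. Pads are 20 mm wide; open, the fingers measure 115 mm over their backs; the gripper's body (75 mm by 178 mm) begins 61 mm behind the grasp point.
Start: joints at [1.29, 0.091, 1.231, -0, 1.82, -0.057], TCP at [0.133, 0.585, 0.231] pointing down, gripper open.
Joint ranges: [-2.87, 2.87], [-0.86, 2.18], [0.17, 2.46], [-1.51, 4.65], [0.06, 2.69], [-2.65, 2.65]. Speed limits (rad/s): [2.57, 2.57, 3.01, 3.14, 3.14, 3.14].

## Interface

Orientations are given as a unit quaternion [w, x, y, z].
In Python, from bench import * gives the robot as it stands. Calls block until the motion is done:
- move_to(position, orientation): joint-space move of the TCP to a pose.
- move_l(position, speed=0.15, orientation=None): straight line of the TCP; orientation=None keeps the orientation; speed is the mean speed in m/s.
- movej(angles): joint-space move.
- gripper_open() and close(): open the fingers fully, or close them until they stop; the grip force is fixed at half the most.
- hold(seconds).
- inverse_kinematics(position, orientation): joint angles nearest the present ones, or None.
- state(): the state.
- get_image(name): name is "scene" or "top" or "wrist"; returns a dict with "frame" (384x512x3 uint8, blue, green, red), "depth" (384x512 float32, m along the optical axis (not along the pixel's ray), 0 where there is no reading), "camera_matrix" (3x3 intrinsics, pixels), "view" (4x4, takes a point from world to camera coordinates). Camera axes: x right, y up, looking along -z (the intrinsics and any distortion apply to the point x, -y, -z); pixel columns grow to the right and rows downward; lengths in m; the calibration is good to about 2 mm. A picture is of the moment at which its call begins.
A pose or a line that the arm cannot do raises IKError and nothing moves.
- job_done(): hands the job in; it is judged then, once.
The state is a dict: "time": time; "joint_pos": joint angles; "dq": joint speeds; "joint_torque": joint torques, N m; "ee_pos": TCP position; "ee_rot": TCP orientation; "ft_force": force on the tool from outside, world axes, zero at the start; "moment": the same for the moment, N m; "finger_gap": finger opening in m; "finger_force": force on a finger pad.
Only numpy, scipy, OpenCV 4.12 (cv2) and the standard library are available. Lean on these libraries where they do the work, as an engineer would, in place of code of your own. Each camera call takes 0.05 s, during which the arm holds its last target. There are 200 camera calls.

## Task

Get the guarded cylinder test fixture ready for unloading: first flip the T-handled lever of the air isolator from leaning towards the robot (on) over to leaning away (off). Then squeeze the guard's two catches fully, each sliding paddle outwards towards its fixed thumb plate, first the catch at the gate's hinge end (the left one, seen from the robot), then the one at its free end (the right one). Finally swing the gate by its grip post towards the robot, on past its detent until it is wide open at its stop, and finish while still holding it there against its closing spring, leaving everything else where it is.

Things in the scene. Friction and masses are not known exactly. Their poses are not given: they have to be found in the camera images.
- fixture: Test fixture, fixed: black base plate (x -60 to +215 mm, y -145 to +145 mm), clear guard walls, clamped cylinder inside, red clamp handle (215 mm tall). Origin: on the table below the middle of the closed gate. x points away from the robot into the fixture, y left along the closed gate, z up. Corner posts 34 mm square, 120 mm tall at (0, +113) and (0, -113) mm carry the catches
- hinge_catch (a joint): Catch at the hinge end (left): travel of its sliding paddle in m, 0 latched, 0.012 fully squeezed (towards fixture +y). Friction about 5 N, no spring: it stays where it is left. Its bolt blocks the gate until about 0.007. Starts between 0 and 0.002
- hinge_catch_paddle (a point): Middle of the top edge of the left catch's steel paddle: an upright plate 26 (x) x 8 (y) x 38 mm (z), top 160 mm above the table, foot at 122 mm. At travel 0 it stands at fixture (0, +96 mm)
- hinge_catch_plate (a point): Middle of the top edge of the left catch's fixed thumb plate: 26 x 8 x 40 mm, top at 160 mm, at fixture (0, +122 mm), outside the paddle. Over both plates the catch measures 34 mm along y latched, 22 mm fully squeezed (6 mm gap left); pinch them together from above, fingers closing along fixture y. Beside them it is free down to 120 mm height
- latch_catch (a joint): Catch at the gate's free end (right), the mirror image: paddle travel in m, 0 latched, 0.012 fully squeezed (towards fixture -y); friction and bolt as the left one. Starts between 0 and 0.002
- latch_catch_paddle (a point): Middle of the top edge of the right catch's paddle, as the left one, at fixture (0, -96 mm) at travel 0
- latch_catch_plate (a point): Middle of the top edge of the right catch's fixed thumb plate, at fixture (0, -122 mm), top at 160 mm
- gate (a joint): Gate angle in rad, 0 closed, grows as the free end swings towards the robot (clockwise from above), stop at 1.4. A spring always closes it (0.15 N m shut, 0.5 N m at the stop); a ball detent resists near 0.6 to 0.7 rad (in all 0.9 N m, 9 N at the post), crest 0.75; let go, the gate swings shut or back onto the detent, so only holding keeps it wide
- gate_hinge (a point): Point on the gate's upright hinge axis, at fixture (0, +60 mm), 176 mm above the table
- gate_post (a point): Middle of the top end of the gate's grip post: upright round steel post, 16 mm diameter, top 176 mm above the table, foot at 112 mm on the gate's top edge, 105 mm from the hinge axis (fixture (0, -45 mm) when closed). Gate: clear panel in a 10 mm thick aluminium frame, 184 mm long, 82 mm tall, reaching 152 mm from the hinge on the post's side
- isolator_base: Air isolator: grey box 100 (x) x 75 (y) x 40 mm fixed to the table left or right of the fixture; origin at the centre of its underside, x roughly away from the robot; its lever swings in its x-z plane between two steel ears (up to 59 mm high)
- isolator (a joint): Isolator lever angle in rad: 0 on (leans 0.6 rad to the box's -x, towards the robot), 0.6 upright, 1.2 off (leans 0.6 rad to +x). Over-centre: it snaps to the nearer end; flipping takes about 5 N square to the lever, so follow the arc of the bar
- isolator_pivot (a point): The lever's pivot, 48 mm above the table over the box's centre; the hinge runs along the box's y
- isolator_bar (a point): Centre of the lever's black crossbar: 18 mm diameter, 60 mm long along the box's y, 85 mm from the pivot (about 118 mm above the table at either end, 133 mm upright); the stem below is 12 mm thick
- magbase: magnetic base, fixed, 60 x 50 x 55 mm block with a brass-coloured clamp column up to 167 mm and a 100 mm arm pointing to its +x; stands on the other side of the fixture from the isolator; leave alone
- spare_cylinder: loose pneumatic cylinder, bare aluminium, 110 mm body 34 mm square at the ends with a 40 mm rod; bystander; origin at the centre of its underside
- valve_block: loose solenoid valve block, 60 x 35 x 37 mm; bystander; origin at the centre of its underside
- screwdriver: loose screwdriver, 200 mm; bystander; origin at the centre of its underside
- wrench: loose wrench, 180 mm; bystander; origin at the centre of its underside
- fitting_jar: loose clear jar with white lid, 64 mm diameter, 85 mm tall; bystander; origin at the centre of its underside
- dial_gauge: loose dial gauge lying flat, 56 mm diameter, 20 mm high; bystander; origin at the centre of its underside
Mind the look-alikes: they are no part of the job. What is shaped like the isolator_base but pink or red is not meant.

How it is judged:
On the way, in this order (a step that is already met when the one before it is completed fails the run):
1. the isolator lever is flipped to off (value of joint isolator above 1.1 rad), for 0.2 s.
2. the left catch (hinge end) is squeezed while the right one is still latched (value of joint hinge_catch above 0.009 m and value of joint latch_catch below 0.005 m), for 0.1 s.
3. the right catch (free end) is squeezed too (value of joint each of latch_catch, hinge_catch above 0.009 m), for 0.1 s.
4. the gate has swung past its detent (value of joint gate above 0.95 rad), for 0.05 s.
At the end, for the whole second after the job is handed in: The gate is held at more than 1.22 rad (70 degrees) open and still (under 0.1 rad/s), with the fingers pressing on it by more than 1 N; the isolator is off (over 1.1 rad) and both catches are still squeezed by more than 9 mm (all of step 3 and value of joint gate between 1.22 and 1.5 rad and contact force between the fingers and gate above 1 N and value of joint isolator above 1.1 rad and velocity of joint gate between -0.1 and 0.1 rad/s); the arm keeps its last pose, push and grip.
It fails at once if a bystander is moved by more than 30 mm (distance of any of spare_cylinder, valve_block, screwdriver, wrench, fitting_jar, dial_gauge from where it was at the start of the episode above 0.03 m).
It fails at once if the gate is forced while a catch is latched (over 0.25 rad with a catch squeezed less than 5 mm) (value of joint gate above 0.25 rad and value of joint any of hinge_catch, latch_catch below 0.005 m).
It also fails if it takes over 69 s, if anything falls off the work surface, if the arm or the gripper's body presses on something with over 40 N, if the wrist force passes 120 N, or if a joint passes its speed limit or range.

## Working session

There is one attempt and no reset: what is moved stays moved. The work goes in short steps, each a Python script; the robot and the scene stay as the last script left them, time stands still between calls to the robot, and variables do not carry over. Pictures are saved under pics/ and viewed, at most 10 in all, crops included, and the job is handed in when it is done.

```bash
mkdir -p pics; ls
cat > h.py <<'E'
from bench import *
import numpy as np, cv2
def snap(n):
    d=get_image(n); np.savez('pics/%s.npz'%n,**{k:d[k] for k in('frame','depth','camera_matrix','view')}); return d
def cloud(d):
    K=d['camera_matrix'];D=d['depth'];v,u=np.indices(D.shape)
    P=np.stack([(u-K[0,2])/K[0,0]*D,-(v-K[1,2])/K[1,1]*D,-D],-1)
    V=d['view'];W=(P-V[:3,3])@V[:3,:3]
    W[D==0]=np.nan
    return W
E
python3 - <<'E'
from h import *
a=snap('scene');b=snap('top')
cv2.imwrite('pics/a.png',cv2.resize(a['frame'],(800,600)));cv2.imwrite('pics/b.png',cv2.resize(b['frame'],(800,600)))
print(state())
E
```

```text
pics
{'time': 0.1, 'joint_pos': array([ 1.29030177e+00,  9.17720595e-02,  1.23175898e+00, -4.27788535e-06,
        1.81975418e+00, -5.67299332e-02]), 'dq': array([-0.00132814, -0.00209465, -0.00535442, -0.00055483,  0.00016988,
        0.00026335]), 'joint_torque': array([ 2.38516070e-03, -4.47858310e+01, -4.07568061e+01,  7.00451620e-02,
        2.84318975e-02, -1.23071250e-04]), 'ee_pos': array([0.13309608, 0.58480858, 0.22963047]), 'ee_rot': array([-1.39974398e-04,  1.11649525e-01,  9.93747285e-01, -8.34629070e-04]), 'ft_force': array([-0.46701768,  0.72246291,  0.07174807]), 'moment': array([-0.02714118,  0.04342188, -0.05769385]), 'finger_force': 0.0, 'finger_gap': 0.08773624978834647}
```

View pics/a.png

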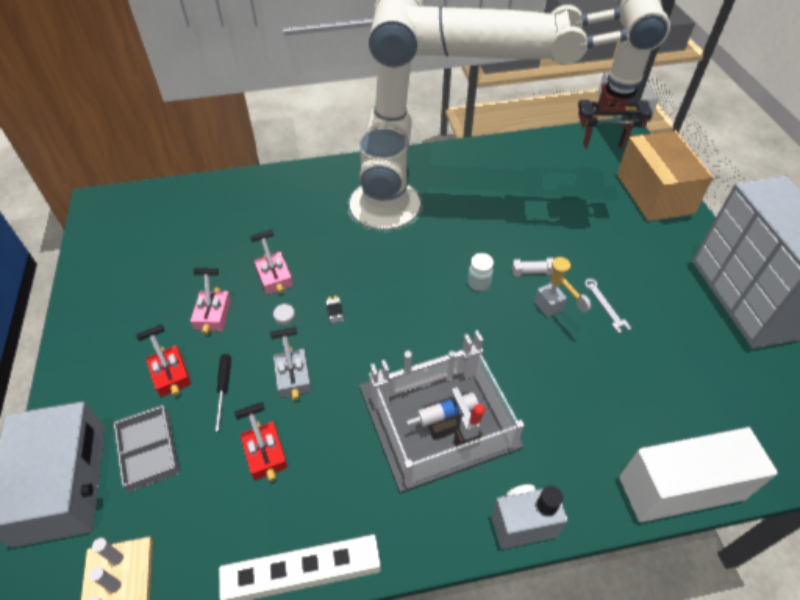

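View pics/b.png

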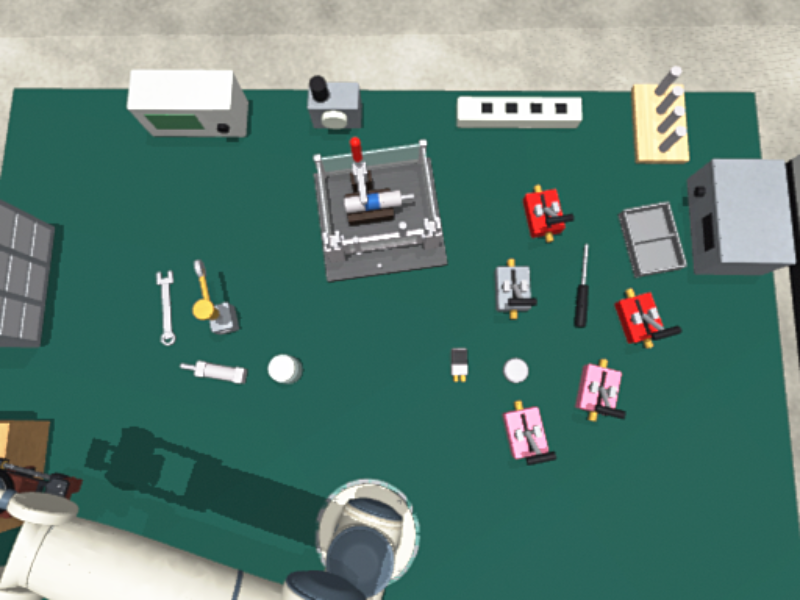

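The isolator-shaped candidates in the top view are grey at (515,288), red at (545,213) and (641,318), and pink at (600,390) and (526,433). Only the grey one fits, since red and pink are excluded. I'll confirm it in a crop and measure.

Run:
```python
from h import *
d=np.load('pics/top.npz');W=cloud(d);F=d['frame']
cv2.imwrite('pics/c.png',cv2.resize(F[80:212,190:350],None,fx=4.5,fy=4.5,interpolation=cv2.INTER_CUBIC))
print(d['view'][:3,:].round(3),d['camera_matrix'])
np.set_printoptions(precision=3,suppress=True)
s=np.load('pics/scene.npz');S=cloud(s)
for n,X in(('top',W),('scene',S)):
    # isolator bar region: find in world later
    z=X[...,2]
    print(n,'table',np.nanmedian(z))
    for lo,hi in((.165,.182),(.150,.165),(.10,.13)):
        m=(z>lo)&(z<hi)&(X[...,0]>.3)&(X[...,0]<.75)&(abs(X[...,1])<.35)
        nl,L,st,c=cv2.connectedComponentsWithStats(m.astype(np.uint8))
        for i in range(1,nl):
            if st[i,4]>=3: print(lo,st[i],X[L==i].mean(0),np.ptp(X[L==i],0))
```

```text
[[ 0.019 -1.    -0.023 -0.045]
 [ 0.984  0.015  0.176 -0.517]
 [-0.175 -0.026  0.984 -1.259]] [[362.2547479    0.         247.30883296]
 [  0.         362.2547479  192.39724502]
 [  0.           0.           1.        ]]
top table 0.0016755733278290205
0.165 [256 142   4   6  19] [ 0.656 -0.07   0.177] [0.014 0.01  0.014]
0.165 [128 192   9  13  83] [0.471 0.338 0.168] [0.04  0.026 0.009]
0.15 [279 139   3   8  21] [ 0.669 -0.146  0.16 ] [0.025 0.007 0.013]
0.15 [272 140   3   9  21] [ 0.663 -0.121  0.16 ] [0.025 0.007 0.013]
0.15 [256 147   4   2   7] [ 0.651 -0.07   0.156] [0.003 0.01  0.014]
0.15 [207 149   4   8  21] [0.631 0.095 0.161] [0.023 0.01  0.014]
0.15 [215 148   3   8  20] [0.633 0.069 0.161] [0.024 0.007 0.009]
0.15 [134 201   3   3   4] [0.46  0.329 0.161] [0.006 0.009 0.007]
0.1 [230 123   5   8  30] [0.736 0.019 0.122] [0.025 0.016 0.025]
0.1 [206 125  13  38 106] [0.652 0.091 0.116] [0.134 0.048 0.029]
0.1 [218 125  65  33 299] [ 0.657 -0.058  0.114] [0.117 0.222 0.028]
0.1 [325 189  16   7  73] [ 0.507 -0.326  0.124] [0.025 0.05  0.027]
0.1 [134 197   7   8  23] [
[... 259 characters left out ...]
[0.006 0.006 0.001]
0.15 [353 168   9   7  26] [0.482 0.335 0.162] [0.033 0.023 0.009]
0.15 [304 212   5   8  24] [0.635 0.095 0.158] [0.025 0.01  0.013]
0.15 [297 214   5   8  22] [0.637 0.07  0.158] [0.025 0.01  0.013]
0.15 [244 231   5   8  24] [ 0.668 -0.121  0.159] [0.027 0.01  0.014]
0.15 [259 230   5   3  11] [ 0.664 -0.07   0.157] [0.005 0.014 0.013]
0.15 [237 233   5   8  24] [ 0.672 -0.145  0.158] [0.029 0.011 0.01 ]
0.1 [352 175   8   8  33] [0.482 0.339 0.117] [0.025 0.018 0.024]
0.1 [175 210  15  12  86] [ 0.512 -0.325  0.121] [0.031 0.05  0.029]
0.1 [236 218  84  46 475] [ 0.665 -0.016  0.112] [0.129 0.271 0.029]
0.1 [289 248   7  10  33] [0.74  0.019 0.118] [0.022 0.017 0.025]
```

View pics/c.png

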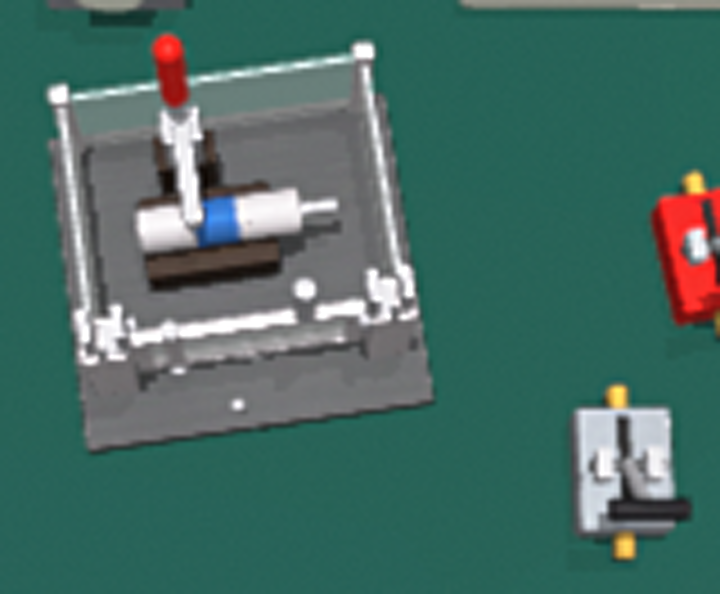

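The crop shows the grey isolator at about (620,470), with its black bar at (650,509) leaning towards the robot. The catches are at about (105,335) and (388,292), and the gate post at (305,290). The catch plates are 244 mm apart as they should be, and the post matches its prediction to about 1 mm. Next I'll measure the isolator and the handle.

```bash
cat >> h.py <<'E'
np.set_printoptions(precision=4,suppress=True)
yd=np.array([-0.154,0.988]);yd/=np.linalg.norm(yd);xd=np.array([yd[1],-yd[0]]);O=np.array([.6515,-.025])
def fx(x,y,z): return [*(O+x*xd+y*yd),z]
def down(phi): # tool down, finger line at world angle phi
    t=(phi+np.pi/2)/2; return [0,np.cos(t),np.sin(t),0]
E
python3 - <<'E'
from h import *
for n in('top','scene'):
    d=np.load('pics/%s.npz'%n);W=cloud(d);F=d['frame'].astype(int)
    R=W-[.555,-.325,0]; near=(abs(R[...,0])<.1)&(abs(R[...,1])<.08)
    m=near&(W[...,2]>.034)&(W[...,2]<.045)
    r=cv2.minAreaRect(W[m][:,:2].astype(np.float32)*1000);print(n,'box',r,m.sum())
    b=near&(W[...,2]>.105)&(F.max(-1)<70);p=W[b]
    u,s,v=np.linalg.svd(p-p.mean(0));print('bar',p.mean(0),p.min(0),p.max(0),v[0],b.sum())
    h=(W[...,2]>.17)&(W[...,0]>.68)&(W[...,0]<1)&(abs(W[...,1])<.2);q=W[h]
    f=(q[:,:2]-O)@np.array([xd,yd]).T;print('high',len(q),f.min(0),f.max(0),q[:,2].max())
E
```

```text
top box ((553.8652954101562, -329.4739990234375), (97.09134674072266, 76.69042205810547), 0.924485445022583) 350
bar [ 0.5053 -0.3297  0.1266] [ 0.4984 -0.3589  0.1164] [ 0.5127 -0.301   0.1338] [-0.0208  0.9997  0.0111] 88
high 76 [0.1674 0.0194] [0.1919 0.0407] 0.2211456739969928
scene box ((555.4046020507812, -327.69439697265625), (102.56056213378906, 74.95623779296875), 1.7368040084838867) 365
bar [ 0.5106 -0.3291  0.1248] [ 0.5033 -0.357   0.1166] [ 0.517  -0.2997  0.1301] [ 0.0272 -0.9996  0.0014] 68
high 71 [0.1762 0.0197] [0.1961 0.0405] 0.21489450870026588
```

Run:
```python
from h import *
q=down(np.pi/2+.02);P=[.133,.585,.33]
move_l(P,.25); close()
move_to([.455,-.3285,.30],q)
move_l([.455,-.3285,.106],.2)
print(state()['ee_pos'],state()['ft_force'])
for x,z in((.49,.108),(.515,.118),(.537,.123),(.557,.122)):
    move_l([x,-.3285,z],.08); print(x,state()['ft_force'])
hold(.2);print(state()['ft_force'])
move_l([.50,-.3285,.19],.15);move_l([.46,-.3285,.30],.3)
d=snap('top');F=d['frame'];W=cloud(d)
p=W[(abs(W[...,0]-.555)<.1)&(abs(W[...,1]+.3285)<.05)&(W[...,2]>.105)&(W[...,2]<.15)&(F.max(-1)<70)]
print('bar',p.mean(0) if len(p) else None,len(p),state()['time'])
cv2.imwrite('pics/d.png',cv2.resize(F[80:212,190:350],None,fx=4.5,fy=4.5))
```

```text
[ 0.4556 -0.329   0.1077] [-0.6655  0.3734 -0.5555]
0.49 [-2.4959  0.3067  1.3802]
0.515 [-2.1207  0.3875  1.5609]
0.537 [-0.1455 -0.3164 -0.3323]
0.557 [ 0.2309 -0.37    0.2804]
[-0.5    -0.7434 -0.2266]
bar [ 0.602  -0.3262  0.1268] 90 9.9333
```

The bar now sits at x = 0.602 (expected 0.6026), so the isolator is off. Next is the left catch.

```bash
cat > sq.py <<'E'
from h import *
import sys
s=float(sys.argv[1]);q=down(np.arctan2(yd[1],yd[0]))
gripper_open()
move_to(fx(0,s*.116,.27),q)
move_l(fx(0,s*.116,.139),.12)
print(state()['ee_pos'],fx(0,s*.116,.139),state()['ft_force'])
close();hold(.2)
st=state();print('gap',st['finger_gap'],st['finger_force'],st['ft_force'],st['ee_pos'])
gripper_open();print(state()['ft_force'])
move_l(fx(0,s*.116,.27),.2)
print(state()['time'])
E
python3 sq.py 1
```

```text
[0.6342 0.0896 0.1403] [np.float64(0.6336347493886842), np.float64(0.08961602340246708), 0.139] [0.4392 0.6461 0.5503]
gap 0.021584044806946357 30.018329322338104 [ 1.0097 -0.4824 -0.2115] [0.6336 0.0896 0.1389]
[ 0.0401 -0.1073  1.1708]
17.3583
```

```bash
python3 sq.py -1.012
python3 - <<'E'
from h import *
d=snap('top');W=cloud(d)
rel=(W[...,:2]-O)@np.array([xd,yd]).T
for y0,y1 in((-.135,-.114),(-.114,-.085),(-.06,-.03),(.085,.114),(.114,.135)):
    m=(abs(rel[...,0])<.03)&(rel[...,1]>y0)&(rel[...,1]<y1)&(W[...,2]>.15)&(W[...,2]<.185);print(m.sum(),rel[m].mean(0))
E
```

```text
[ 0.6701 -0.1411  0.1404] [np.float64(0.6695796336186515), np.float64(-0.1409914156832967), 0.139] [-0.0019 -0.8094  0.3722]
gap 0.02151818429846049 30.006955862045288 [-2.0724  7.7859  1.6932] [ 0.6692 -0.1381  0.1389]
[-0.1182 -0.5709 -0.4075]
22.9
22 [-0.0016 -0.1218]
19 [-0.0014 -0.108 ]
12 [ 0.0003 -0.0463]
21 [-0.0023  0.1075]
22 [-0.0026  0.1215]
```

Both paddles stand at ±108 mm, which is fully squeezed. I'll plan the gate arc and check the IK along it.

```bash
cat >> h.py <<'E'
def post(a,z=.147,r=.1055): return fx(-r*np.sin(a),.060-r*np.cos(a),z)
E
python3 - <<'E'
from h import *
print(state()['joint_pos'])
y=np.arctan2(xd[1],xd[0])
for off in(0,np.pi):
    for a in(0,.7,1.4):
        print(off,a,inverse_kinematics(post(a),down(y+off-a)),post(a))
E
```

```text
[-0.2573  0.3463  0.8729  0.      1.9257 -1.9827]
0 0 [-0.1572  0.2585  1.1918 -0.      1.6913 -0.3118] [np.float64(0.6585074905415075), np.float64(-0.06995714711045045), 0.147]
0 0.7 [-0.1525  0.064   1.4069 -0.      1.6707  0.3929] [np.float64(0.5875325267254171), np.float64(-0.055911329182743), 0.147]
0 1.4 [-0.0617 -0.0649  1.5357 -0.      1.6708  1.1837] [np.float64(0.5422964444986305), np.float64(0.0005548319646650063), 0.147]
3.141592653589793 0 None [np.float64(0.6585074905415075), np.float64(-0.06995714711045045), 0.147]
3.141592653589793 0.7 None [np.float64(0.5875325267254171), np.float64(-0.055911329182743), 0.147]
3.141592653589793 1.4 [-0.0617 -0.0649  1.5357 -0.      1.6708 -1.9579] [np.float64(0.5422964444986305), np.float64(0.0005548319646650063), 0.147]
```

Run:
```python
from h import *
y=np.arctan2(xd[1],xd[0])
move_to(post(0,.27),down(y)); move_l(post(0),.12)
print(state()['ft_force']); close()
st=state();print('gap',st['finger_gap'],st['finger_force'],st['ft_force'])
for a in np.linspace(.2,1.36,7):
    move_l(post(a),.08,down(y-a)); st=state()
    print(round(a,2),st['ee_pos'],st['ft_force'],st['finger_gap'],st['finger_force'])
hold(.5);d=snap('scene')
cv2.imwrite('pics/e.png',cv2.resize(d['frame'][120:312,120:376],None,fx=3,fy=3,interpolation=cv2.INTER_CUBIC))
print(state()['time'],state()['ft_force'])
```

```text
[ 0.0304 -0.2895  0.7062]
gap 0.01567437655109662 30.000390708446503 [-2.8407 -0.791   0.2198]
0.2 [ 0.6378 -0.0713  0.1469] [ 0.9212 -1.3164 -0.973 ] 0.015710712655280786 30.000298619270325
0.39 [ 0.6177 -0.0687  0.147 ] [ 0.0152 -2.8884 -1.5251] 0.015587634722764185 30.000053644180298
0.59 [ 0.5984 -0.0623  0.147 ] [-1.1109 -4.4236 -0.5108] 0.015268589850118289 29.99986320734024
0.78 [ 0.5804 -0.0521  0.147 ] [-2.8408 -5.3383  0.0835] 0.015173513500498654 30.000094771385193
0.97 [ 0.5649 -0.0389  0.147 ] [-4.9624 -6.2222  1.1562] 0.015503612547237271 30.00009834766388
1.17 [ 0.5521 -0.0228  0.1469] [-6.4574 -6.6777  1.3913] 0.015517033851183304 30.000215470790863
1.36 [ 0.5428 -0.0047  0.147 ] [-6.9178 -8.0515  1.2532] 0.015243704315351433 30.001645982265472
30.1333 [-6.8516 -8.0906  2.0094]
```

View pics/e.png

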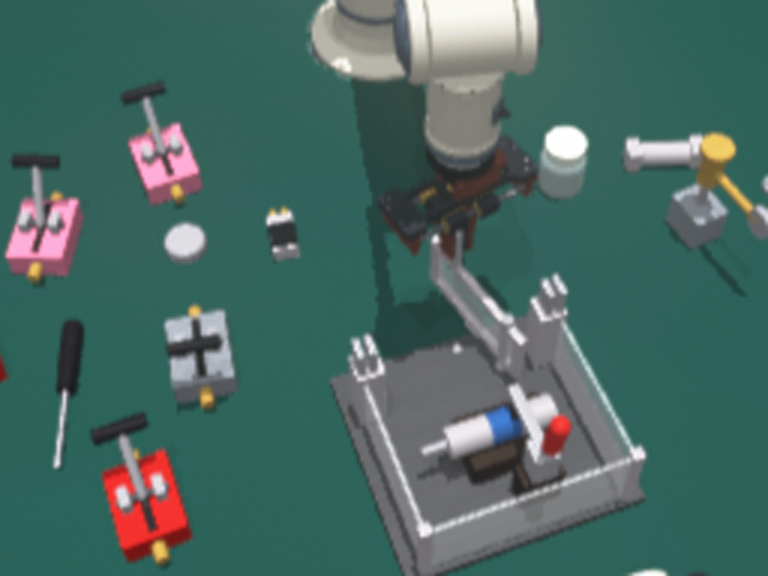

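The gate is wide open with its post gripped at about (455,245). The isolator bar leans away at (195,347), both catches are squeezed at (365,355) and (550,295), and no bystander has moved. The TCP position puts the gate at about 1.36 rad, so I'm handing in.

```bash
python3 -c "
from bench import *
print(job_done())"
```

```text
the job is handed in; nothing more can be done
None
```

I handed the job in at about 30 s: isolator off, left then right catch fully squeezed, and the gate gripped by its post at about 1.36 rad; the hand-in returned no verdict.

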